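# Fetch the parts basket out of the deep tool-wash tank with the hook rod

### The arm

A 6-joint arm with a two-finger parallel gripper is mounted at the origin on the work surface. World frame = base frame: x ahead of the robot, y to its left, z up, the work surface at z = 0. Lengths are in m, angles in rad, forces in N, time in s.
With the tool pointing down it reaches from about 0.275 to 0.775 m from the base axis. Payload 14.6 kg.
Tool frame: the origin (TCP) lies between the finger pads; the fingertips stand 22 mm ahead of it and the grasp point (between the pads) lies 3 mm ahead of it; z points along the fingers, y is the direction in which the jaws open and shut (so a half turn about z gives the same grasp; the last joint's range is limited). The gripper opens to 85 mm and grips with 20 to 120 N. Pads are 22 mm wide; open, the fingers measure 114 mm over their backs; the gripper's body (76 mm by 85 mm) begins 54 mm behind the grasp point. The pads swing forward as they close: fully open they stand 13 mm farther back than shut.
Start: joints at [1.163, 0.263, -0.048, 1.259, 0, 1.415], TCP at [0.131, 0.508, 0.253] pointing down, gripper open.
Joint ranges: [-2.65, 2.65], [-0.89, 1.7], [-1.18, 1.37], [-2.13, 2.11], [-1.35, 1.29], [-3.14, 3.14]. Speed limits (rad/s): [1.89, 1.89, 2.57, 2.79, 3.14, 3.14].

### API

Orientations are given as a unit quaternion [x, y, z, w].
In Python, from plant import monitor, cams, manip gives the robot as it stands.
- The arm moves only by the tool arm_command, never from a script. Its argument "targets" is a list of rows, each a list of 7 numbers: the shift along the tool's x, y, z in units of 25 mm (1.0 is 25 mm), then the turn, a rotation vector about the tool's x, y, z in rad, then the opening, from -1 (shut) to 1 (fully open). A call has 1 to 20 rows; each row is the pose to reach, as a shift and turn from the pose commanded when the call began, along the tool's axes at that moment; what a row does not reach only later rows make up. A row lasts 1/12 s, in which the tool goes at most 41.7 mm and 7.16 degrees, less where a joint would pass 70% of its speed; a pose out of reach is approached as far as the arm can. A call with a gripper value outside its range is refused whole. The fingers move at their own pace and stop on an object; "force" is the grip in N (left out, the last holds). Time passes only in rows, so rows that repeat a pose let the fingers close. It gives the time, the measured TCP pose, the force and the opening at its end, in the units of the state.
- monitor.state(): the state, without advancing time (a new reading comes with each control period).
- cams.read_camera(name): name is "scene" or "side" or "wrist"; returns the picture (384x512x3 uint8, red, green, blue); there is no depth.
- cams.camera_model(name): a dict with "vfov" (degrees; the focal length in pixels is half the picture's height over the tangent of half this angle, whatever the lens; pixels are square), "cx", "cy" (the principal point, pixels), "position" and "orientation" of the camera in the world; the wrist camera has in their place "tool_from_camera" (4x4, takes a point from camera to tool coordinates, whose origin is the TCP and whose axes are the flange's). Camera axes: x right, y down, z forward; pixel columns grow to the right and rows downward; lengths in m; the calibration is good to about 2 mm. A picture is of the moment at which its call begins: read the wrist's pose just before it. camera_model takes no time and is no camera call.
- manip.sign_off(): hands the job in, once; it reports no verdict.
The state is a dict: "time_s": time; "joint_pos": joint angles; "qd": joint speeds; "joint_efforts": joint torques, N m; "eef_pos": TCP position; "eef_rot": TCP orientation; "contact_force": force on the tool from outside, world axes, zero at the start; "moment": the same for the moment, N m; "opening": finger opening in m.
Only numpy, scipy, OpenCV 4.12 (cv2) and the standard library are available. Lean on these libraries where they do the work, as an engineer would, in place of code of your own. Each camera call takes 0.05 s, during which the arm holds its last target. There are 200 camera calls.

### The job

Take the hook rod from its stand and use it, not the fingers, to fetch the small parts basket out of the deep wash tank: catch its orange bar, draw it gently along its rails until you feel it just meet the springy red stops (no further, or it is caught under the next lips), lift it out and set it down gently, upright, inside the green drip tray. Pull lightly: never bear hard on the basket, the tank or the tray with the rod. Finish by hanging the rod back in its stand as it was, with the basket left in the tray and the wood block, ink jar and gouge on the table left alone.

Things in the scene. Friction and masses are not known exactly. Their poses are not given: they have to be found in the camera images.
- rod_grip (a point): Centre of the hook rod's upright wooden handle (20 x 20 mm, 52 mm tall). z up along the rod, x the way the hook points. 29 mm below it is the underside of the guard disc (34 mm across, 3 mm thick) by which the rod hangs. Below that a 6 mm steel shaft on the same centre line; at its foot the J-hook, see rod_hook.
- rod_hook (a point): The hook rod's saddle: middle of the upper face of the hook's toe, 129 mm below and 8.5 mm in x from rod_grip, same axes. The toe is a 6 mm bar along x, underside 135 mm below rod_grip; 17 mm out from the shaft's centre line a 6 mm tip turns up, ending 8 mm above the saddle. Inner gap shaft to tip 11 mm; outermost point 20 mm from the shaft's centre line.
- rod: The whole hook rod, about 90 g; origin on its centre line at the underside of the guard disc, axes as rod_grip.
- stand: Fixed wooden fork stand. Origin on the table below the hanging rod, z up. Prong tops at 125 mm (its highest part); between them a 14 mm slot along x, open at -30 mm, to the post's face at +43 mm. The rod starts with guard on the prongs, shaft at the origin, hook towards +x; the flat hook passes up or down through the slot when in line with it. Base: x -40 to 70, y -45 to 45 mm.
- tank: Fixed blue wash tank, dry, open on top: outside 168 (x) x 84 (y) x 140 mm high, walls 5, origin at the centre of its underside, z up. Along each long wall runs a rail along x: a ledge (top at 62 mm) for the basket's lugs, under yellow lips (7 mm above it) with two 21 mm gaps 48 mm apart; red sprung stops in the gaps at the -x end give way to -x. From y -26 to 26 mm all is open from above.
- tank_mouth (a point): Centre of the tank's mouth, 140 mm high. The rails' place is not measured: the basket starts 8 to 46 mm short of the stops (tank's -x). It slides with 0.5 to 2.5 N; the stops add 3 N at first touch, 0.08 N per mm after. It lifts out only from 4 mm before touching them to 5 mm past; else lips catch the lugs. Over 12 N between rod or basket and any of basket, tank, tray is too much.
- basket: Steel basket, brass ferrules fixed in it, 0.13 to 0.21 kg; origin at the centre of its underside, z up. Open body 60 (x) x 48 (y) x 36 mm high, walls 2, floor 3 mm. Four lugs, 12 mm long at x = +-24 mm, out to y = +-32 mm, 32 to 36 mm above the underside, rest on the tank's ledges; axes start parallel to the tank's, underside about 30 mm above the table.
- basket_bar (a point): Middle and highest point (wire centre) of the basket's orange grab bar, 58 mm above its underside: a 5 mm round wire across the basket along its y, falling to 51 mm high at y = +-22.5 mm, so it centres itself on a hook lifted under it. Between bar and rim (36 mm) the way is clear along x.
- tray: Fixed green drip tray, 150 (x) x 130 (y) mm outside, rim 14 mm high, walls 5 mm; origin at the centre of its underside, z up.
- tray_floor (a point): Centre of the tray's inner floor, 5 mm above the table.
- block: Bystander: carved wood block, 110 x 150 x 22 mm; origin at the centre of its underside.
- ink: Bystander: amber ink jar, 64 mm across, 70 mm tall; origin at the centre of its underside.
- gouge: Bystander: carving gouge with a wooden handle lying on the table, 160 mm long; its origin is about its middle.
Things that resemble listed ones, but are neither listed nor needed, are in the scene too. Leave any turquoise look-alike of the rod alone. Several things look just like the tray: the one meant starts farthest from the robot's base.

How it is judged:
By the outcome, as a careful person would: the job done as asked, in the order asked, and still so for the second after the job is handed in, with the robot touching nothing.
It also fails if it takes over 72 s, if anything falls off the work surface, if the arm or the gripper's body presses on something with over 40 N, if the wrist force passes 120 N, or if a joint passes its speed limit or range.

## Working session

There is one attempt and no reset: what is moved stays moved. The work goes in short steps, Python scripts to look and compute and a tool call to move; the robot and the scene stay as the last step left them, time stands still between calls to the robot, and variables do not carry over. Pictures are saved under pics/ and viewed, about 8 in all and at most 12, crops included, and the job is handed in when it is done.

Besides the shell and the picture viewer there is one more tool, called as name(argument=value, ...) on one line, values as JSON. arm_command: Moves the arm, as the interface text tells. Its arguments: {"type":"object","properties":{"targets":{"type":"array"},"force":{"type":"number"}},"required":["targets"]}

```bash
mkdir -p pics; ls; cat > h.py <<'E'
import numpy as np, cv2
from scipy.spatial.transform import Rotation as R
from plant import monitor, cams, manip
def cam(name, st=None):
    m=cams.camera_model(name); f=192/np.tan(np.radians(m['vfov'])/2)
    if name=='wrist':
        st=st or monitor.state(); T=np.eye(4); T[:3,:3]=R.from_quat(st['eef_rot']).as_matrix(); T[:3,3]=st['eef_pos']
        T=T@np.array(m['tool_from_camera']); return f,m['cx'],m['cy'],T[:3,:3],T[:3,3]
    return f,m['cx'],m['cy'],R.from_quat(m['orientation']).as_matrix(),np.array(m['position'])
def atz(c,u,v,z):
    f,cx,cy,r,p=c; d=r@np.array([(u-cx)/f,(v-cy)/f,1]); return (p+d*(z-p[2])/d[2]).round(4)
def proj(c,P):
    f,cx,cy,r,p=c; q=r.T@(np.array(P)-p); return (np.array([f*q[0]/q[2]+cx,f*q[1]/q[2]+cy])).round(1)
def snap(name,fn):
    im=cams.read_camera(name); cv2.imwrite('pics/'+fn,im[:,:,::-1]); return im
E
python3 - <<'E'
from h import *
for n in('scene','side','wrist'):
    print(n,cams.camera_model(n)); 
a=snap('scene','scene0.png');b=snap('side','side0.png');snap('wrist','wrist0.png')
cv2.imwrite('pics/a.png',cv2.resize(a[:,:,::-1],(800,600),interpolation=cv2.INTER_CUBIC))
cv2.imwrite('pics/b.png',cv2.resize(b[:,:,::-1],(800,600),interpolation=cv2.INTER_CUBIC))
print(monitor.state())
E
```

```text
pics
scene {'vfov': 50.54318320909205, 'cx': 259.185765629329, 'cy': 191.09104766358783, 'position': array([ 0.99139687, -0.27436333,  0.8811935 ]), 'orientation': array([ 0.81922726,  0.4880337 , -0.15740712, -0.25673487])}
side {'vfov': 43.09278411469863, 'cx': 270.54301952639617, 'cy': 186.30360586039137, 'position': array([0.29796515, 0.81701303, 0.89104821]), 'orientation': array([-0.13915157,  0.90378591, -0.40129137,  0.05266017])}
wrist {'vfov': 59.590797577966775, 'cx': 257.9354463624953, 'cy': 192.26036766362984, 'tool_from_camera': array([[ 1.06102606e-04, -9.54390498e-01, -2.98561160e-01,
         7.64035131e-02],
       [ 9.99999884e-01,  2.41317836e-04, -4.16024834e-04,
         1.62271269e-03],
       [ 4.69098281e-04, -2.98561081e-01,  9.54390413e-01,
        -1.20848410e-01],
       [ 0.00000000e+00,  0.00000000e+00,  0.00000000e+00,
         1.00000000e+00]])}
{'time_s': 0.15, 'joint_pos': array([ 1.16269537e+00,  2.63419992e-01, -4.87438768e-02,  1.25943226e+00,
        1.95496893e-05,  1.41547424e+00]), 'qd': array([ 0.00077539,  0.00055673,  0.00198406, -0.00060646,  0.00104264,
        0.00042437]), 'joint_efforts': array([ 3.13008444e-03, -6.37826872e+01,  3.84648550e+01,  1.05836405e-02,
       -6.06799995e-05,  2.59172941e-05]), 'eef_pos': array([0.13123734, 0.50814202, 0.25294932]), 'eef_rot': array([ 1.26053198e-01,  9.92023403e-01, -3.81417465e-04, -1.20561343e-04]), 'contact_force': array([-0.18121448,  0.4606665 , -1.79150201]), 'moment': array([ 0.02354366,  0.03737162, -0.0339499 ]), 'opening': 0.08535895796744283}
```

View pics/a.png

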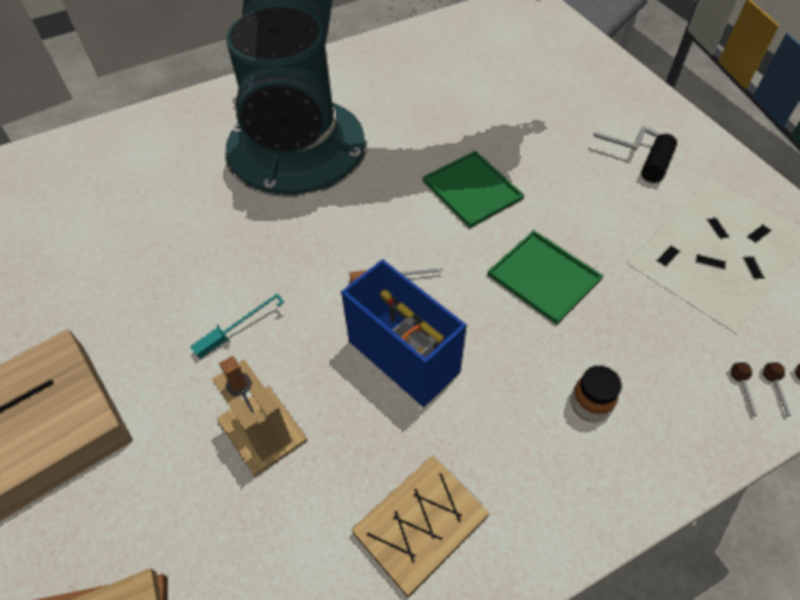

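View pics/b.png

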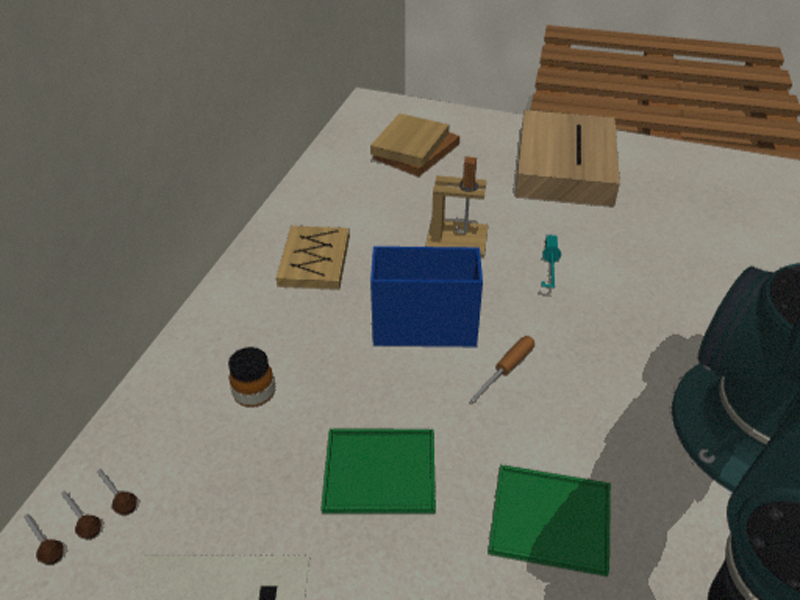

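Scene image (800 px scale): rod/stand at about (235,370), the turquoise look-alike lying at (240,325), and the tank mouth centred near (405,310). Two trays are visible, at (473,188) and (545,276). I'll enlarge the crops and compute positions.

```bash
python3 - <<'E'
from h import *
a=cv2.imread('pics/scene0.png');b=cv2.imread('pics/side0.png')
def crop(im,x,y,w,h,s): 
    c=cv2.resize(im[y:y+h,x:x+w],None,fx=s,fy=s,interpolation=cv2.INTER_CUBIC)
    for k in range(0,w,10): cv2.putText(c,str(x+k),(k*s,8),0,.3,(0,0,255),1); cv2.line(c,(k*s,10),(k*s,14),(0,0,255),1)
    for k in range(0,h,10): cv2.putText(c,str(y+k),(0,k*s+4),0,.3,(0,0,255),1)
    return c
top=np.hstack([crop(a,212,162,96,100,4),crop(a,120,222,100,100,4)])
print(top.shape)
bot=np.hstack([crop(b,230,150,96,50,4),crop(b,260,95,100,50,4)])
cv2.imwrite('pics/c.png',np.vstack([top,bot]))
s=cam('scene');d=cam('side');k=1.5625
for n,pts,z in (('tray1',[(423,180),(473,152),(523,194),(470,226)],.014),('tray2',[(488,272),(534,232),(602,276),(557,322)],.014),('mouth',[(344,292),(382,262),(466,325),(424,364)],.14)):
    P=np.array([atz(s,u/k,v/k,z) for u,v in pts]); print(n,P[:,:2].tolist(),P.mean(0),np.hypot(*P.mean(0)[:2]))
for n,pts,z in (('tray2 side',[(330,430),(434,430),(435,513),(322,513)],.014),('tray1 side',[(500,466),(610,484),(608,574),(489,554)],.014),('mouth side',[(372,247),(480,247),(482,280),(371,280)],.14)):
    P=np.array([atz(d,u/k,v/k,z) for u,v in pts]); print(n,P[:,:2].tolist(),P.mean(0),np.hypot(*P.mean(0)[:2]))
E
```

```text
(400, 784, 3)
tray1 [[0.2247, 0.1705], [0.2042, 0.2958], [0.3474, 0.3174], [0.3678, 0.1879]] [0.286025 0.2429   0.014   ] 0.3752475324702349
tray2 [[0.4719, 0.1599], [0.435, 0.2812], [0.5721, 0.3257], [0.6116, 0.203]] [0.52265 0.24245 0.014  ] 0.5761467044078271
mouth [[0.4789, -0.104], [0.4562, -0.0311], [0.6107, 0.0203], [0.6366, -0.0608]] [ 0.5456 -0.0439  0.14  ] 0.5473632888676405
tray2 side [[0.6069, 0.2126], [0.4657, 0.1672], [0.4266, 0.2949], [0.5662, 0.3394]] [0.51635  0.253525 0.014   ] 0.5752323427320478
tray1 side [[0.3621, 0.1982], [0.2141, 0.1811], [0.2012, 0.3112], [0.3463, 0.3296]] [0.280925 0.255025 0.014   ] 0.3794161386261791
mouth side [[0.6348, -0.0504], [0.4737, -0.1035], [0.4519, -0.0281], [0.6096, 0.0236]] [ 0.5425 -0.0396  0.14  ] 0.5439433885984827
```

View pics/c.png

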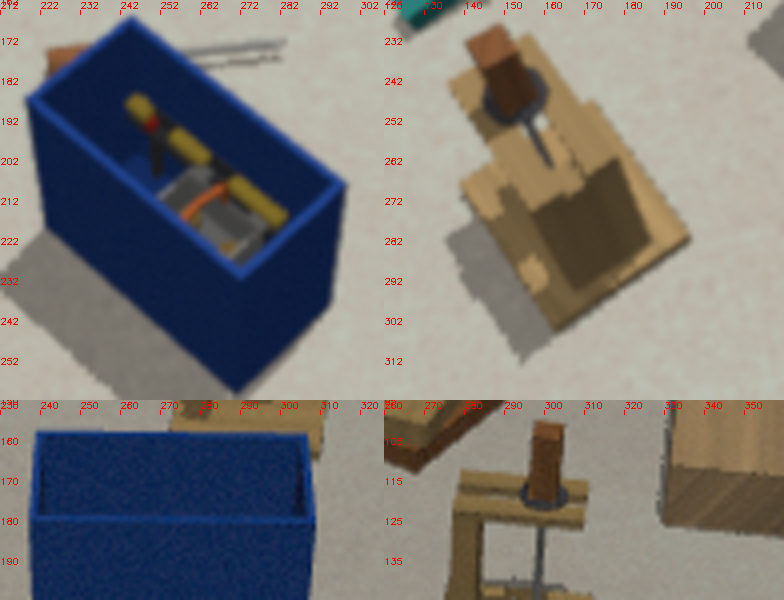

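Two trays look alike: scene (473,188) is 0.375 m from the base and scene (545,276) is 0.576 m away. The second is the one meant, being farthest, with its centre near (0.520,0.248). The red stop at scene (249,193) is at the robot end of the rails, so the tank's yaw is about +18°. Next I'll work out the rod and stand pose.

```bash
python3 - <<'E'
from h import *
s=cam('scene');d=cam('side')
print('top',atz(s,147,231.5,.18),atz(d,301,101,.18))
print('guard',atz(s,153,246,.1265),atz(d,300,118.5,.1265))
P=[atz(s,196.5,282,.0),atz(s,162.5,305,.0)];print('base +x corners',P,np.degrees(np.arctan2(*(P[0]-P[1])[:2][::-1]))-90)
# prong top in side: near-prong front edge
Q=[atz(d,279,126,.11),atz(d,310,127.5,.11)];print('prong',Q,np.degrees(np.arctan2(*(Q[0]-Q[1])[:2][::-1])))
Q=[atz(d,279,119,.125),atz(d,310,122,.125)];print('prong',Q,np.degrees(np.arctan2(*(Q[0]-Q[1])[:2][::-1])))
# bar: scene px
c=np.array([.544,-.042]);
print('bar',atz(s,212+205/4,162+200/4,.088))
print('redstop',atz(s,212+151/4,162+124/4,.066))
for y in(-26,26): pass
E
```

```text
top [ 0.5356 -0.2862  0.18  ] [ 0.5392 -0.2876  0.18  ]
guard [ 0.5397 -0.2877  0.1265] [ 0.5377 -0.2832  0.1265]
base +x corners [array([ 0.5993, -0.2336,  0.    ]), array([ 0.613 , -0.3213,  0.    ])] 8.878666184521734
prong [array([ 0.5889, -0.2531,  0.11  ]), array([ 0.5056, -0.2733,  0.11  ])] 13.630932037656393
prong [array([ 0.5927, -0.2645,  0.125 ]), array([ 0.5078, -0.2777,  0.125 ])] 8.837421722700231
bar [ 0.5549 -0.0353  0.088 ]
redstop [ 0.479  -0.0314  0.066 ]
```

arm_command(targets=[[-23.7, -26.7, -1.6, 0, 0, 1.14, 1], [-23.7, -26.7, -1.6, 0, 0, 1.14, 1], [-23.7, -26.7, -1.6, 0, 0, 1.14, 1], [-23.7, -26.7, -1.6, 0, 0, 1.14, 1], [-23.7, -26.7, -1.6, 0, 0, 1.14, 1], [-23.7, -26.7, -1.6, 0, 0, 1.14, 1], [-23.7, -26.7, -1.6, 0, 0, 1.14, 1], [-23.7, -26.7, -1.6, 0, 0, 1.14, 1], [-23.7, -26.7, -1.6, 0, 0, 1.14, 1], [-23.7, -26.7, -1.6, 0, 0, 1.14, 1], [-23.7, -26.7, -1.6, 0, 0, 1.14, 1], [-23.7, -26.7, -1.6, 0, 0, 1.14, 1], [-23.7, -26.7, -1.6, 0, 0, 1.14, 1], [-23.7, -26.7, -1.6, 0, 0, 1.14, 1], [-23.7, -26.7, -1.6, 0, 0, 1.14, 1], [-23.7, -26.7, -1.6, 0, 0, 1.14, 1], [-23.7, -26.7, -1.6, 0, 0, 1.14, 1], [-23.7, -26.7, -1.6, 0, 0, 1.14, 1], [-23.7, -26.7, -1.6, 0, 0, 1.14, 1], [-23.7, -26.7, -1.6, 0, 0, 1.14, 1]])

```text
time_s: 1.82
eef_pos: [0.505, -0.2229, 0.2898]
eef_rot: [0.642, 0.767, 0.0, -0.0]
contact_force: [0.9, -0.8, 0.3]
opening: 0.0854
```

arm_command(targets=[[-2.7, 0.86, 0, 0, 0, 0, 1], [-2.7, 0.86, 0, 0, 0, 0, 1], [-2.7, 0.86, 0, 0, 0, 0, 1], [-2.7, 0.86, 0, 0, 0, 0, 1]])

```text
time_s: 2.15
eef_pos: [0.538, -0.2846, 0.2887]
eef_rot: [0.642, 0.767, -0.0, -0.001]
contact_force: [-0.7, 0.7, 0.7]
opening: 0.0852
```

```bash
python3 - <<'E'
from h import *
st=monitor.state();c=cam('wrist',st);im=snap('wrist','w1.png')
print(st['time_s'],st['eef_pos'],st['eef_rot'],st['contact_force'])
cv2.imwrite('pics/w1b.png',cv2.resize(im[:,:,::-1],(800,600)))
print('expect top',proj(c,[.538,-.286,.18]),'guard',proj(c,[.538,-.286,.128]))
E
```

```text
2.15 [ 0.53796422 -0.28456721  0.28872494] [ 6.42061860e-01  7.66652327e-01 -5.24847837e-05 -8.79926158e-04] [-0.73089739  0.67303129  0.71349096]
expect top [257.  202.1] guard [257.3 182.6]
```

View pics/w1b.png

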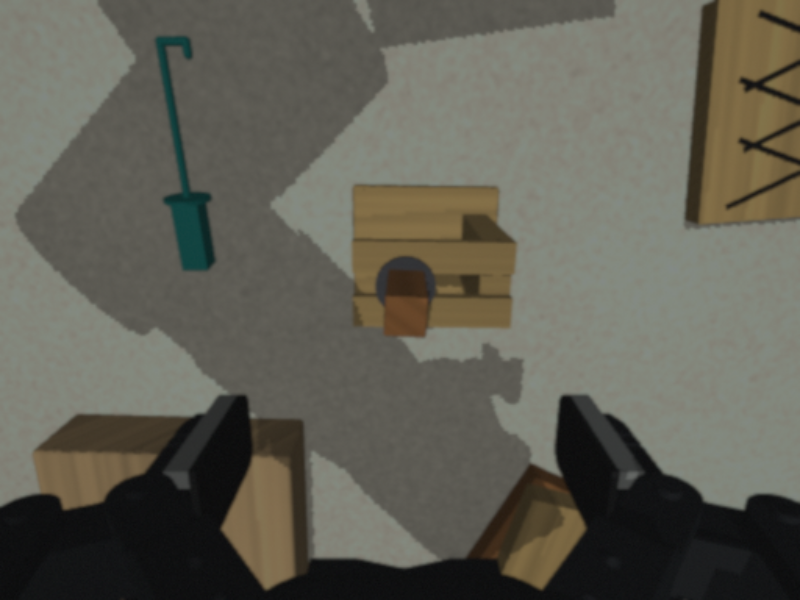

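The handle top is at (406,316) in the 800 px picture and the prong edges are level in the image. So the jaw axis already lies along the rod's x (yaw about 10°), and the rod is about 2 mm off along tool y. Descending and gripping.

arm_command(targets=[[-0.05, 0.07, 1.5, 0, 0, 0, 1], [-0.05, 0.07, 3.0, 0, 0, 0, 1], [-0.05, 0.07, 4.5, 0, 0, 0, 1], [-0.05, 0.07, 5.27, 0, 0, 0, 1], [-0.05, 0.07, 5.27, 0, 0, 0, 1], [-0.05, 0.07, 5.27, 0, 0, 0, -1], [-0.05, 0.07, 5.27, 0, 0, 0, -1], [-0.05, 0.07, 5.27, 0, 0, 0, -1], [-0.05, 0.07, 5.27, 0, 0, 0, -1], [-0.05, 0.07, 5.27, 0, 0, 0, -1], [-0.05, 0.07, 5.27, 0, 0, 0, -1], [-0.05, 0.07, 5.27, 0, 0, 0, -1], [-0.05, 0.07, 5.27, 0, 0, 0, -1], [-0.05, 0.07, 5.27, 0, 0, 0, -1]], force=80)

```text
time_s: 3.37
eef_pos: [0.54, -0.2845, 0.1592]
eef_rot: [0.641, 0.767, 0.0, 0.001]
contact_force: [-0.4, 1.5, 7.7]
opening: 0.0189
```

```bash
python3 - <<'E'
from h import *
st=monitor.state();print(st['time_s'],st['eef_pos'],st['eef_rot'],st['contact_force'],st['moment'],st['opening'])
E
```

```text
3.3667 [ 0.54003582 -0.28447568  0.15923925] [6.41461972e-01 7.67154467e-01 1.04347131e-04 7.43138622e-04] [-0.37998537  1.48248615  7.71507348] [ 0.14543322  0.16754268 -0.00312993] 0.018920431925727753
```

arm_command(targets=[[0, 0, -0.2, 0, 0, 0, -1], [0, 0, -0.6, 0, 0, 0, -1], [0, 0, -1.2, 0, 0, 0, -1], [0, 0, -2.0, 0, 0, 0, -1], [0, 0, -2.8, 0, 0, 0, -1], [0, 0, -3.6, 0, 0, 0, -1], [0, 0, -4.4, 0, 0, 0, -1], [0, 0, -5.2, 0, 0, 0, -1], [0, 0, -6.0, 0, 0, 0, -1], [0, 0, -6.8, 0, 0, 0, -1], [0, 0, -6.8, 0, 0, 0, -1], [0, 0, -6.8, 0, 0, 0, -1]])

```text
time_s: 4.37
eef_pos: [0.54, -0.2845, 0.3294]
eef_rot: [0.641, 0.767, 0.0, 0.001]
contact_force: [0.6, -0.7, -1.2]
opening: 0.0187
```

```bash
python3 - <<'E'
from h import *
for i in range(3):
    st=monitor.state();snap('scene',f's{i}.png') if i<1 else snap('side','d1.png');print(st['time_s'],st['eef_pos'],st['eef_rot'],st['contact_force'],st['moment'],st['opening'])
snap('wrist','w2.png')
E
```

```text
4.3667 [ 0.53995713 -0.28446928  0.32940727] [6.41470797e-01 7.67146750e-01 1.00047261e-04 1.03482783e-03] [ 0.62491754 -0.74201857 -1.16701299] [ 0.02265595 -0.03199247  0.01036375] 0.018694182937715284
4.4167 [ 0.53969948 -0.28429771  0.3283166 ] [ 6.41470150e-01  7.67147975e-01 -2.84132852e-06  1.75703282e-04] [-1.04623885 -0.26207059 -1.31327601] [ 0.00168355 -0.00775571 -0.03651592] 0.019365231435583902
4.4667 [ 0.53953326 -0.28416237  0.32771016] [ 6.41462490e-01  7.67154295e-01 -4.16902124e-05 -4.00025984e-04] [ 0.51032823  0.29784693 -2.02035547] [ 0.01559972 -0.03703916  0.03368621] 0.018996433437805504
```

arm_command(targets=[[1.5, 0.2, 0, 0, 0, 0, -1], [3.0, 0.4, 0, 0, 0, -0.05, -1], [4.5, 0.6, 0, 0, 0, -0.1, -1], [6.0, 0.8, 0, 0, 0, -0.14, -1], [7.5, 1.0, 0, 0, 0, -0.14, -1], [8.7, 1.2, 0, 0, 0, -0.14, -1], [9.4, 1.25, 0, 0, 0, -0.14, -1], [9.4, 1.25, 0, 0, 0, -0.14, -1], [9.4, 1.25, 0, 0, 0, -0.14, -1], [9.4, 1.25, 0, 0, 0, -0.14, -1]])

```text
time_s: 5.4
eef_pos: [0.5288, -0.0478, 0.3279]
eef_rot: [0.586, 0.81, -0.0, -0.0]
contact_force: [0.1, 0.5, -1.3]
opening: 0.019
```

```bash
python3 - <<'E'
from h import *
st=monitor.state();c=cam('wrist',st);im=snap('wrist','w3.png');snap('scene','s3.png');snap('side','d3.png')
print(st['time_s'],st['eef_pos'],st['eef_rot'],st['contact_force'],st['opening'])
cv2.imwrite('pics/w3b.png',cv2.resize(im[:,:,::-1],(800,600)))
E
```

```text
5.4 [ 0.52876636 -0.04776022  0.32785077] [ 5.86209236e-01  8.10159627e-01 -2.19002418e-04 -2.51627104e-04] [ 0.10316557  0.45606006 -1.2732662 ] 0.019004571811776453
```

View pics/w3b.png

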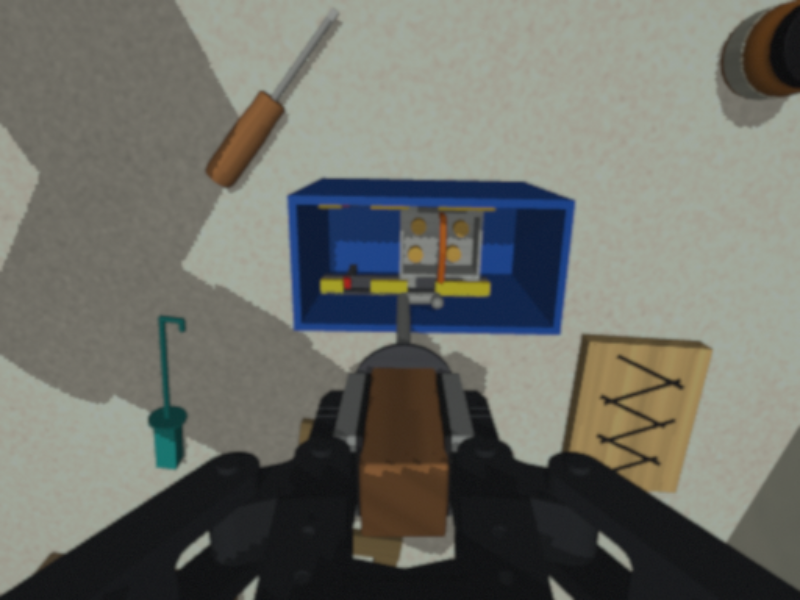

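```bash
cat >> h.py <<'E'
K=1.5625
E
python3 - <<'E'
from h import *
st=dict(eef_pos=[0.52877,-0.04776,.32785],eef_rot=[5.86209236e-01,8.10159627e-01,-2.19e-04,-2.516e-04])
c=cam('wrist',st); A=lambda u,v,z: atz(c,u/K,v/K,z)[:2]
nl,nr,fl,fr=A(295,331,.14),A(560,333,.14),A(290,196,.14),A(574,201,.14)
print('corners',nl,nr,fl,fr,'len',np.hypot(*(nr-nl)),np.hypot(*(fr-fl)),'w',np.hypot(*(fl-nl)),np.hypot(*(fr-nr)))
ang=lambda a:np.degrees(np.arctan2(a[1],a[0]))
print('yaw',ang(nr-nl),ang(fr-fl)); y=np.radians((ang(nr-nl)+ang(fr-fl))/2)
u=np.array([np.cos(y),np.sin(y)]);v=np.array([-u[1],u[0]]);C=(nl+nr+fl+fr)/4;print('C',C,'yaw',np.degrees(y))
T=lambda p:((p-C)@u*1000).round(1),
for n,(a,b,z) in dict(bar=(443,245,.0905),barend1=(443,213,.083),barend2=(441,283,.083),red=(347,282,.069),lipA=(320,285,.073),lipA2=(343,285,.073),lipB1=(371,285,.073),lipB2=(407,285,.073),lipC1=(436,287,.073),lipC2=(490,287,.073),redR=(352,281,.069),bskL=(400,243,.066),bskR=(483,243,.066),tip=(437,302,.202),shaft=(404,298,.198)).items():
    p=A(a,b,z); print(n,p,((p-C)@u*1000).round(1),((p-C)@v*1000).round(1))
E
```

```text
corners [ 0.477  -0.1061] [ 0.6358 -0.0551] [ 0.4529 -0.0258] [0.6109 0.0232] len 0.16678860872373755 0.16542369842317028 w 0.08383853529254907 0.08216386066878797
yaw 17.804872741724594 17.230052713939756
C [ 0.54415 -0.04095] yaw 17.517462727832175
bar [ 0.5538 -0.0334] 11.5 4.3
barend1 [ 0.5472 -0.0134] 11.2 25.4
barend2 [ 0.5627 -0.0614] 11.5 -25.1
red [ 0.4976 -0.0862] -58.0 -29.1
lipA [ 0.4792 -0.0935] -77.8 -30.6
lipA2 [ 0.4955 -0.0882] -60.6 -30.4
lipB1 [ 0.5153 -0.0816] -39.7 -30.1
lipB2 [ 0.5408 -0.0732] -12.9 -29.7
lipC1 [ 0.5618 -0.0679] 8.7 -31.0
lipC2 [ 0.6    -0.0553] 48.9 -30.5
redR [ 0.5009 -0.0843] -54.3 -28.3
bskL [ 0.5263 -0.0461] -18.6 0.5
bskR [ 0.5847 -0.0269] 42.9 1.2
tip [ 0.5455 -0.0426] 0.8 -2.0
shaft [ 0.5297 -0.047 ] -15.6 -1.4
```

The tank-frame picture is consistent: mouth 167×83 mm, bar at x = +11.7 mm, lip gaps centred at −50 and −2 mm, stop face at about −54 mm. The required draw is therefore about 37.5 mm. The hook is already about 4 mm clear on the −x side of the bar, so I'll lower it.

arm_command(targets=[[0.07, 0, 0.5, 0, 0, 0, -1], [0.07, 0, 1.0, 0, 0, 0, -1], [0.07, 0, 1.5, 0, 0, 0, -1], [0.07, 0, 2.0, 0, 0, 0, -1], [0.07, 0, 2.5, 0, 0, 0, -1], [0.07, 0, 3.0, 0, 0, 0, -1], [0.07, 0, 3.5, 0, 0, 0, -1], [0.07, 0, 3.9, 0, 0, 0, -1], [0.07, 0, 4.2, 0, 0, 0, -1], [0.07, 0, 4.4, 0, 0, 0, -1], [0.07, 0, 4.4, 0, 0, 0, -1], [0.07, 0, 4.4, 0, 0, 0, -1], [0.07, 0, 4.4, 0, 0, 0, -1]])

```text
time_s: 6.63
eef_pos: [0.5286, -0.046, 0.2188]
eef_rot: [0.586, 0.81, 0.0, 0.0]
contact_force: [-0.1, 1.0, -1.5]
opening: 0.0192
```

```bash
python3 - <<'E'
from h import *
st=monitor.state();c=cam('wrist',st);im=snap('wrist','w4.png')
print(st['time_s'],st['eef_pos'],st['eef_rot'],st['contact_force'],st['moment'])
st=monitor.state();print(st['eef_pos'],st['contact_force'])
cr=im[60:290,140:400];cv2.imwrite('pics/w4b.png',cv2.resize(cr[:,:,::-1],None,fx=2.6,fy=2.6,interpolation=cv2.INTER_CUBIC))
E
```

```text
6.6333 [ 0.52857671 -0.04597974  0.21875911] [5.86298724e-01 8.10094852e-01 1.40474550e-04 3.42249699e-04] [-0.12638105  0.99903633 -1.49269726] [-0.01550073  0.02042219 -0.03835398]
[ 0.5285966  -0.04592894  0.21879479] [-0.36910718 -1.23081987 -1.03636087]
```

View pics/w4b.png

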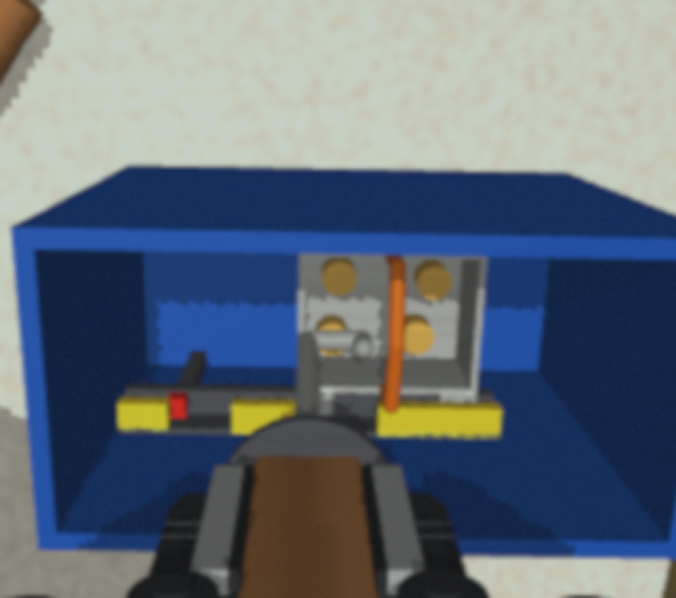

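The picture shows the tip at crop (363,346) and the bar at (398,346), so the tip has about 5 mm of clearance before the bar. Lowering under the bar.

arm_command(targets=[[0, 0, 0.1, 0, 0, 0, -1], [0, 0, 0.2, 0, 0, 0, -1], [0, 0, 0.3, 0, 0, 0, -1], [0, 0, 0.39, 0, 0, 0, -1], [0, 0, 0.39, 0, 0, 0, -1], [0, 0, 0.39, 0, 0, 0, -1]])

```text
time_s: 7.18
eef_pos: [0.5282, -0.0458, 0.2083]
eef_rot: [0.586, 0.81, -0.0, -0.0]
contact_force: [-0.2, -0.2, -0.9]
opening: 0.0189
```

```bash
python3 - <<'E'
from h import *
for i in range(4):
    st=monitor.state();print(st['eef_pos'],st['contact_force'].round(2)); 
    c=cam('wrist',st); im=snap('wrist',f'w5_{i}.png')
t=np.radians(18.2);P=np.array(st['eef_pos'])+.017*np.array([np.cos(t),np.sin(t),0]);
for z in(.122,.126,.130): print(proj(c,P-[0,0,z]))
E
```

```text
[ 0.52821815 -0.04577993  0.20834529] [-0.18 -0.16 -0.92]
[ 0.52829873 -0.04578734  0.20847413] [ 0.61 -0.16 -0.92]
[ 0.52835604 -0.04580813  0.20856508] [ 0.35  0.51 -0.12]
[ 0.52837757 -0.04577606  0.20859918] [ 0.53 -0.25 -0.62]
[279.3 194.3]
[279.  192.7]
[278.7 191.2]
```

arm_command(targets=[[0, 0.1, 0, 0, 0, 0, -1], [0, 0.2, 0, 0, 0, 0, -1], [0, 0.3, 0, 0, 0, 0, -1], [0, 0.4, 0, 0, 0, 0, -1], [0, 0.5, 0, 0, 0, 0, -1], [0, 0.6, 0, 0, 0, 0, -1], [0, 0.7, 0, 0, 0, 0, -1], [0, 0.77, 0, 0, 0, 0, -1], [0, 0.77, 0, 0, 0, 0, -1], [0, 0.77, 0, 0, 0, 0, -1]])

```text
time_s: 8.22
eef_pos: [0.5466, -0.0397, 0.2084]
eef_rot: [0.586, 0.81, -0.0, -0.0]
contact_force: [-0.5, -0.1, -0.6]
opening: 0.0191
```

```bash
python3 - <<'E'
from h import *
for i in range(3):
    st=monitor.state();print(st['eef_pos'],st['contact_force'].round(2)); im=snap('wrist',f'w6_{i}.png')
cr=im[140:240,200:330];cv2.imwrite('pics/w6b.png',cv2.resize(cr[:,:,::-1],None,fx=5,fy=5,interpolation=cv2.INTER_CUBIC))
E
```

```text
[ 0.54661462 -0.03973444  0.20842389] [-0.47 -0.11 -0.58]
[ 0.54656361 -0.03973371  0.20848184] [ 0.05  0.19 -1.46]
[ 0.54650575 -0.039774    0.20847148] [-0.12 -0.54 -0.46]
```

View pics/w6b.png

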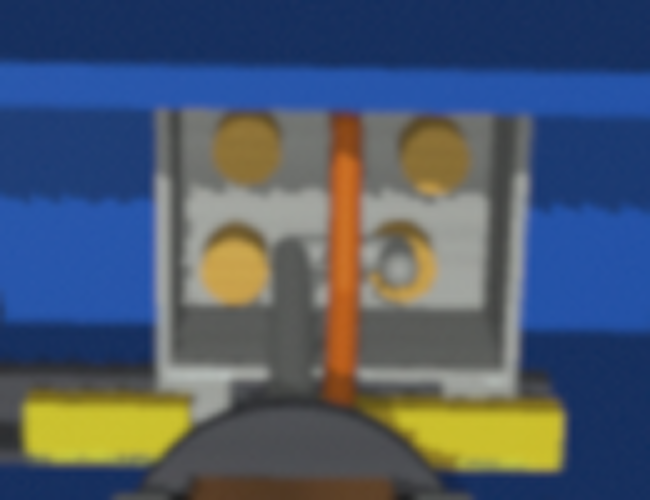

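The hook is under the bar: shaft at x=292, bar at 345 and tip at 400 in the crop, with no contact force. Next I'll raise it 7 mm to engage and draw most of the way.

arm_command(targets=[[0, 0, -0.1, 0, 0, 0, -1], [0, 0, -0.2, 0, 0, 0, -1], [0, 0, -0.28, 0, 0, 0, -1], [0, 0, -0.28, 0, 0, 0, -1], [0, -0.08, -0.28, 0, 0, 0, -1], [0, -0.16, -0.28, 0, 0, 0, -1], [0, -0.24, -0.28, 0, 0, 0, -1], [0, -0.32, -0.28, 0, 0, 0, -1], [0, -0.4, -0.28, 0, 0, 0, -1], [0, -0.48, -0.28, 0, 0, 0, -1], [0, -0.56, -0.28, 0, 0, 0, -1], [0, -0.64, -0.28, 0, 0, 0, -1], [0, -0.72, -0.28, 0, 0, 0, -1], [0, -0.8, -0.28, 0, 0, 0, -1]])

```text
time_s: 9.53
eef_pos: [0.5274, -0.0461, 0.2155]
eef_rot: [0.586, 0.81, 0.0, -0.0]
contact_force: [0.1, 0.7, -1.8]
opening: 0.0192
```

```bash
cat >> h.py <<'E'
def tank(p,t=17.8):
    t=np.radians(t); q=np.array(p)[:2]-[.5441,-.0410]; return np.array([q@[np.cos(t),np.sin(t)],q@[-np.sin(t),np.cos(t)]])*1000
def look(fn,n=4):
    F=[]
    for i in range(n):
        st=monitor.state();c=cam('wrist',st);im=snap('wrist',f'{fn}_{i}.png');F.append(st['contact_force'])
    F=np.array(F);t=np.radians(17.8);fx=F[:,:2]@[np.cos(t),np.sin(t)]
    hsv=cv2.cvtColor(im,cv2.COLOR_RGB2HSV);m=(hsv[...,0]>4)&(hsv[...,0]<14)&(hsv[...,1]>190)&(hsv[...,2]>120);m[:60]=0;m[225:]=0;m[:,:150]=0;m[:,400:]=0
    v,u=np.nonzero(m);b=atz(c,np.median(u),np.median(v),.0895)
    print('t',st['time_s'],'tcp',st['eef_pos'].round(4),'tank',tank(st['eef_pos']).round(1),'Fx',fx.round(2),'mean',fx.mean().round(2),'Fz',F[:,2].mean().round(2),'bar',tank(b).round(1),len(u))
    return im
E
python3 - <<'E'
from h import *
look('p1')
E
```

```text
t 9.6833 tcp [ 0.5275 -0.0461  0.2156] tank [-17.4   0.2] Fx [ 0.32 -0.67 -0.39 -0.04] mean -0.19 Fz -0.9 bar [-5.7 -1.5] 211
```

arm_command(targets=[[0, -0.08, 0, 0, 0, 0, -1], [0, -0.16, 0, 0, 0, 0, -1], [0, -0.24, 0, 0, 0, 0, -1], [0, -0.32, 0, 0, 0, 0, -1], [0, -0.4, 0, 0, 0, 0, -1], [0, -0.46, 0, 0, 0, 0, -1], [0, -0.52, 0, 0, 0, 0, -1], [0, -0.56, 0, 0, 0, 0, -1]])

```text
time_s: 10.4
eef_pos: [0.5141, -0.0505, 0.2155]
eef_rot: [0.586, 0.81, -0.0, 0.0]
contact_force: [1.4, 0.6, -1.2]
opening: 0.0189
```

```bash
python3 - <<'E'
from h import *
look('p2')
E
```

```text
t 10.55 tcp [ 0.5142 -0.0505  0.2155] tank [-31.4   0.1] Fx [ 1.5   0.67  0.18 -0.37] mean 0.5 Fz -0.87 bar [-19.    1.6] 229
```

arm_command(targets=[[0, -0.03, 0, 0, 0, 0, -1], [0, -0.06, 0, 0, 0, 0, -1], [0, -0.09, 0, 0, 0, 0, -1], [0, -0.12, 0, 0, 0, 0, -1]])

```text
time_s: 10.93
eef_pos: [0.5114, -0.0513, 0.2155]
eef_rot: [0.586, 0.81, 0.0, 0.0]
contact_force: [0.7, 0.2, -1.0]
opening: 0.019
```

```bash
python3 - <<'E'
from h import *
look('p3')
E
```

```text
t 11.0833 tcp [ 0.5114 -0.0514  0.2155] tank [-34.3   0.1] Fx [ 0.69  0.85 -1.05  0.56] mean 0.26 Fz -1.39 bar [-21.9   0. ] 238
```

arm_command(targets=[[0, -0.02, 0, 0, 0, 0, -1], [0, -0.04, 0, 0, 0, 0, -1]])

```text
time_s: 11.3
eef_pos: [0.5105, -0.0516, 0.2155]
eef_rot: [0.586, 0.81, 0.0, 0.0]
contact_force: [1.0, 0.9, 0.0]
opening: 0.0192
```

```bash
python3 - <<'E'
from h import *
look('p4',6)
E
```

```text
t 11.55 tcp [ 0.5105 -0.0517  0.2155] tank [-35.3   0.1] Fx [1.2  0.94 0.05 1.05 1.44 0.58] mean 0.88 Fz -0.56 bar [-22.9  -1.2] 230
```

arm_command(targets=[[0, -0.02, 0, 0, 0, 0, -1], [0, -0.04, 0, 0, 0, 0, -1]])

```text
time_s: 11.77
eef_pos: [0.5095, -0.0519, 0.2155]
eef_rot: [0.586, 0.81, 0.0, -0.0]
contact_force: [0.6, 0.5, -1.2]
opening: 0.0191
```

```bash
python3 - <<'E'
from h import *
look('p5',6)
E
```

```text
t 12.0167 tcp [ 0.5095 -0.052   0.2155] tank [-36.3   0.1] Fx [ 0.74  0.33  0.88 -0.02  0.7   1.03] mean 0.61 Fz -0.87 bar [-23.9  -1.2] 224
```

arm_command(targets=[[0, -0.02, 0, 0, 0, 0, -1], [0, -0.04, 0, 0, 0, 0, -1]])

```text
time_s: 12.23
eef_pos: [0.5086, -0.0523, 0.2155]
eef_rot: [0.586, 0.81, 0.0, 0.0]
contact_force: [0.3, 0.7, -0.7]
opening: 0.0188
```

```bash
python3 - <<'E'
from h import *
look('p6',6)
E
```

```text
t 12.4833 tcp [ 0.5086 -0.0523  0.2155] tank [-37.2   0.1] Fx [0.47 0.4  0.95 1.01 1.11 0.88] mean 0.8 Fz -1.04 bar [-24.9  -1.3] 226
```

arm_command(targets=[[0, -0.02, 0, 0, 0, 0, -1], [0, -0.04, 0, 0, 0, 0, -1]])

```text
time_s: 12.7
eef_pos: [0.5078, -0.0526, 0.2156]
eef_rot: [0.586, 0.81, 0.0, 0.0]
contact_force: [2.1, 0.0, -0.5]
opening: 0.0192
```

```bash
python3 - <<'E'
from h import *
im=look('p7',6)
cr=im[90:240,140:340];cv2.imwrite('pics/p7b.png',cv2.resize(cr[:,:,::-1],None,fx=4,fy=4,interpolation=cv2.INTER_CUBIC))
E
```

```text
t 12.95 tcp [ 0.5078 -0.0526  0.2156] tank [-38.1   0.1] Fx [2.   2.51 1.53 2.54 2.78 2.03] mean 2.23 Fz -0.7 bar [-25.8   1.5] 218
```

View pics/p7b.png

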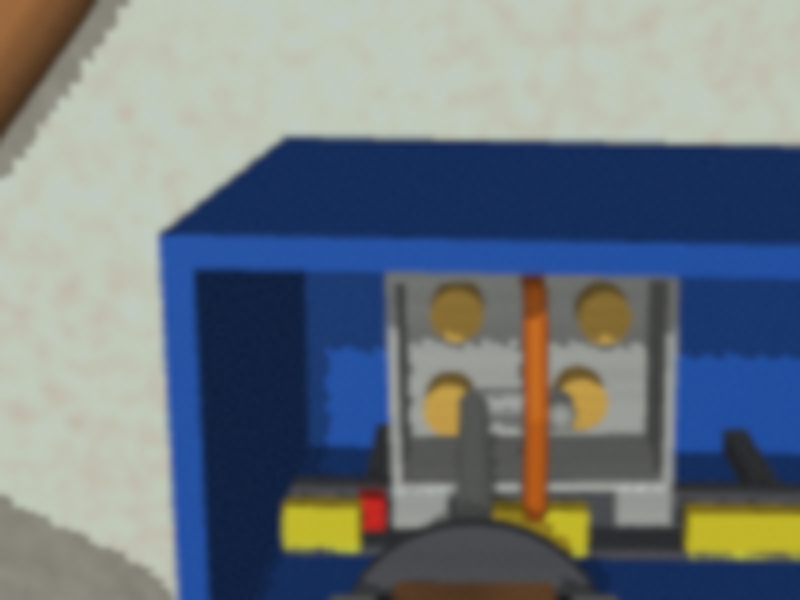

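The force rose from 0.8 N to 2.2 N, and the lug edge (388) now meets the red stop (385). The second lug sits inside its gap (612–672 within 590–683), so first touch is confirmed. Lifting slowly and checking the force.

arm_command(targets=[[0, 0, -0.06, 0, 0, 0, -1], [0, 0, -0.12, 0, 0, 0, -1], [0, 0, -0.18, 0, 0, 0, -1], [0, 0, -0.24, 0, 0, 0, -1], [0, 0, -0.3, 0, 0, 0, -1], [0, 0, -0.36, 0, 0, 0, -1], [0, 0, -0.42, 0, 0, 0, -1], [0, 0, -0.48, 0, 0, 0, -1], [0, 0, -0.48, 0, 0, 0, -1]])

```text
time_s: 13.75
eef_pos: [0.5077, -0.0526, 0.2278]
eef_rot: [0.586, 0.81, 0.0, 0.0]
contact_force: [-0.7, -0.0, -1.8]
opening: 0.0194
```

```bash
python3 - <<'E'
from h import *
im=look('p8',6)
E
```

```text
t 14.0 tcp [ 0.5076 -0.0526  0.2274] tank [-38.3   0.1] Fx [-0.66  0.27  0.58  0.03  0.59  0.33] mean 0.19 Fz -1.94 bar [-26.2  -1.1] 220
```

arm_command(targets=[[0, 0, -0.1, 0, 0, 0, -1], [0, 0, -0.2, 0, 0, 0, -1], [0, 0, -0.3, 0, 0, 0, -1], [0, 0, -0.4, 0, 0, 0, -1], [0, 0, -0.6, 0, 0, 0, -1], [0, 0, -0.8, 0, 0, 0, -1], [0, 0, -1.1, 0, 0, 0, -1], [0, 0, -1.4, 0, 0, 0, -1], [0, 0, -1.7, 0, 0, 0, -1], [0, 0, -2.0, 0, 0, 0, -1], [0, 0, -2.3, 0, 0, 0, -1], [0, 0, -2.6, 0, 0, 0, -1], [0, 0, -2.9, 0, 0, 0, -1], [0, 0, -3.2, 0, 0, 0, -1], [0, 0, -3.5, 0, 0, 0, -1], [0, 0, -3.8, 0, 0, 0, -1], [0, 0, -4.1, 0, 0, 0, -1], [0, 0, -4.4, 0, 0, 0, -1], [0, 0, -4.7, 0, 0, 0, -1], [0, 0, -5.0, 0, 0, 0, -1]])

```text
time_s: 15.72
eef_pos: [0.5076, -0.0526, 0.3532]
eef_rot: [0.586, 0.81, 0.0, 0.0]
contact_force: [0.5, 0.5, -2.2]
opening: 0.0189
```

arm_command(targets=[[0, 0, -0.2, 0, 0, 0, -1], [0, 0, -0.35, 0, 0, 0, -1], [0, 0, -0.4, 0, 0, 0, -1], [0, 0, -0.4, 0, 0, 0, -1], [0, 0, -0.4, 0, 0, 0, -1]])

```text
time_s: 16.13
eef_pos: [0.5076, -0.0526, 0.3623]
eef_rot: [0.586, 0.81, -0.0, -0.0]
contact_force: [0.6, -0.0, -3.1]
opening: 0.0191
```

```bash
python3 - <<'E'
from h import *
F=[]
for n in ('wrist','scene','side','wrist'):
    st=monitor.state();F.append(st['contact_force']);snap(n,f'l_{n}.png')
print(st['time_s'],st['eef_pos'],np.mean(F,0),st['opening'])
w=cv2.imread('pics/l_wrist.png');s=cv2.imread('pics/l_scene.png')
cv2.imwrite('pics/lb.png',np.hstack([cv2.resize(w[50:370,120:440],(400,400)),cv2.resize(s[40:290,150:400],(400,400))]))
E
```

```text
16.2833 [ 0.50754694 -0.05257112  0.36220855] [ 0.21465519  0.03552932 -2.77319117] 0.019065405030309374
```

View pics/lb.png

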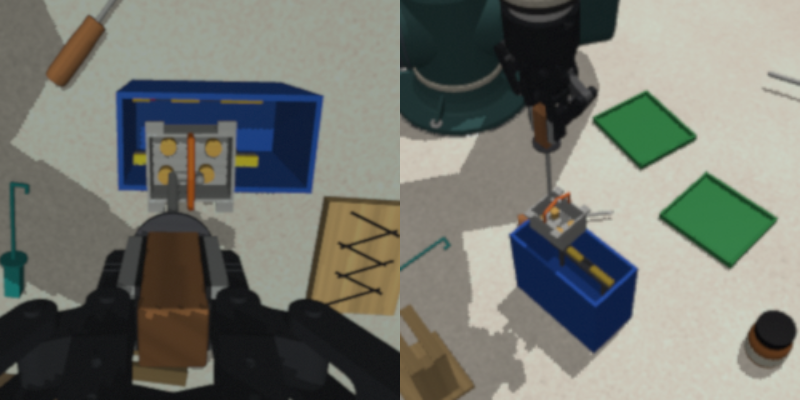

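The basket hangs upright on the hook, about 33 mm above the tank rim, with z force up by roughly 2 N. Carrying it over to the far tray.

arm_command(targets=[[0.11, 0.04, 0, 0, 0, 0, -1], [0.34, 0.11, 0, 0, 0, 0, -1], [0.68, 0.23, 0, 0, 0, 0, -1], [1.18, 0.4, 0, 0, 0, 0, -1], [1.8, 0.61, 0, 0, 0, 0, -1], [2.48, 0.84, 0, 0, 0, 0, -1], [3.21, 1.09, 0, 0, 0, 0, -1], [3.94, 1.34, 0, 0, 0, 0, -1], [4.73, 1.61, 0, 0, 0, 0, -1], [5.52, 1.88, 0, 0, 0, 0, -1], [6.31, 2.14, 0, 0, 0, 0, -1], [7.1, 2.41, 0, 0, 0, 0, -1], [7.89, 2.68, 0, 0, 0, 0, -1], [8.62, 2.93, 0, 0, 0, 0, -1], [9.3, 3.16, 0, 0, 0, 0, -1], [9.92, 3.37, 0, 0, 0, 0, -1], [10.42, 3.54, 0, 0, 0, 0, -1], [10.82, 3.68, 0, 0, 0, 0, -1], [11.1, 3.77, 0, 0, 0, 0, -1], [11.27, 3.83, 0, 0, 0, 0, -1]])

```text
time_s: 18.0
eef_pos: [0.5104, 0.2458, 0.3624]
eef_rot: [0.586, 0.81, -0.0, -0.0]
contact_force: [0.5, 0.4, -2.1]
opening: 0.0188
```

```bash
python3 - <<'E'
from h import *
F=[]
for n in ('wrist','scene','side','wrist'):
    st=monitor.state();F.append(st['contact_force']);c=cam('wrist',st);snap(n,f'm_{n}.png')
print(st['time_s'],st['eef_pos'],st['eef_rot'],np.mean(F,0),st['opening'])
w=cv2.imread('pics/m_wrist.png');cv2.imwrite('pics/mb.png',cv2.resize(w,(800,600)))
E
```

```text
18.15 [0.51054323 0.24485246 0.36247374] [ 5.86218442e-01  8.10153031e-01 -6.18974352e-05  3.08101146e-05] [ 0.20058303  0.17781449 -2.28189381] 0.019240450446960666
```

View pics/mb.png

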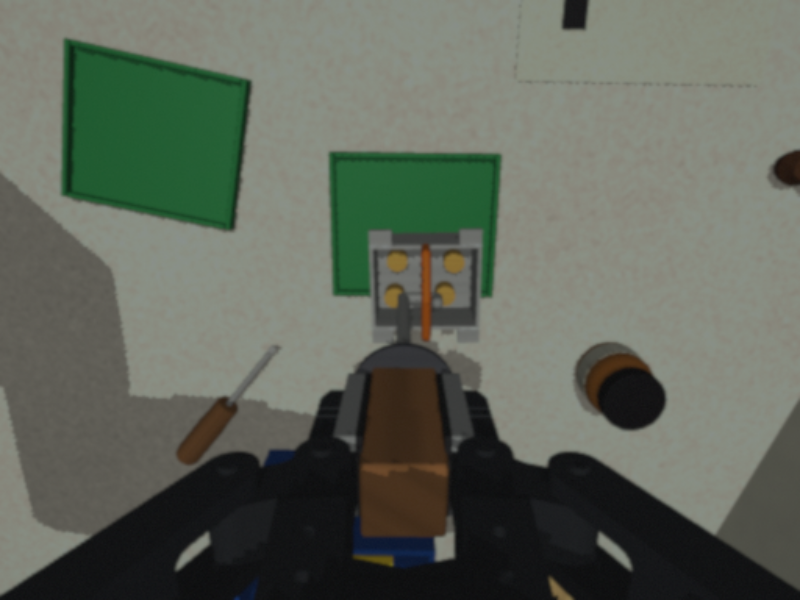

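```bash
python3 - <<'E'
from h import *
c=cam('wrist');P=np.array([atz(c,u/K,v/K,.014)[:2] for u,v in [(330,153),(500,154),(491,297),(333,297)]]);print(P,P.mean(0))
print('bar',atz(c,426/K,292/K,.362-.134-.0),proj(c,[.52,.248,.005])*K)
E
```

```text
[[0.4313 0.2857]
 [0.5709 0.3307]
 [0.61   0.2077]
 [0.4694 0.1614]] [0.5204   0.246375]
bar [0.5217 0.2505 0.228 ] [413.4375 224.6875]
```

The tray centre measures (0.520,0.246) and the basket bar is over (0.521,0.249). Lowering.

arm_command(targets=[[0, 0, 0.1, 0, 0, 0, -1], [0, 0, 0.3, 0, 0, 0, -1], [0, 0, 0.6, 0, 0, 0, -1], [0, 0, 1.0, 0, 0, 0, -1], [0, 0, 1.4, 0, 0, 0, -1], [0, 0, 1.8, 0, 0, 0, -1], [0, 0, 2.2, 0, 0, 0, -1], [0, 0, 2.6, 0, 0, 0, -1], [0, 0, 3.0, 0, 0, 0, -1], [0, 0, 3.4, 0, 0, 0, -1], [0, 0, 3.8, 0, 0, 0, -1], [0, 0, 4.2, 0, 0, 0, -1], [0, 0, 4.6, 0, 0, 0, -1], [0, 0, 5.0, 0, 0, 0, -1], [0, 0, 5.4, 0, 0, 0, -1], [0, 0, 5.7, 0, 0, 0, -1], [0, 0, 5.95, 0, 0, 0, -1], [0, 0, 6.15, 0, 0, 0, -1], [0, 0, 6.25, 0, 0, 0, -1], [0, 0, 6.3, 0, 0, 0, -1]])

```text
time_s: 19.87
eef_pos: [0.5105, 0.2449, 0.2047]
eef_rot: [0.586, 0.81, -0.0, -0.0]
contact_force: [-0.2, -0.5, -2.1]
opening: 0.0191
```

arm_command(targets=[[0, 0, 0.05, 0, 0, 0, -1], [0, 0, 0.1, 0, 0, 0, -1], [0, 0, 0.15, 0, 0, 0, -1], [0, 0, 0.2, 0, 0, 0, -1], [0, 0, 0.24, 0, 0, 0, -1]])

```text
time_s: 20.28
eef_pos: [0.5106, 0.245, 0.199]
eef_rot: [0.586, 0.81, 0.0, 0.0]
contact_force: [0.4, 0.3, -2.6]
opening: 0.0192
```

```bash
python3 - <<'E'
from h import *
F=[]
for n in range(6):
    st=monitor.state();F.append(st['contact_force']);snap('wrist',f'n{n}.png')
print(st['time_s'],st['eef_pos'],np.mean(F,0))
E
```

```text
20.5333 [0.51053707 0.24498818 0.19905716] [-0.05440141  0.45442022 -2.2006832 ]
```

arm_command(targets=[[0, 0, 0.04, 0, 0, 0, -1], [0, 0, 0.08, 0, 0, 0, -1], [0, 0, 0.12, 0, 0, 0, -1], [0, 0, 0.16, 0, 0, 0, -1], [0, 0, 0.2, 0, 0, 0, -1], [0, 0, 0.24, 0, 0, 0, -1], [0, 0, 0.28, 0, 0, 0, -1], [0, 0, 0.32, 0, 0, 0, -1], [0, 0, 0.36, 0, 0, 0, -1]])

```text
time_s: 21.33
eef_pos: [0.5105, 0.245, 0.1899]
eef_rot: [0.586, 0.81, 0.0, -0.0]
contact_force: [-0.8, 0.3, -1.1]
opening: 0.019
```

```bash
python3 - <<'E'
from h import *
F=[]
for n in range(6):
    st=monitor.state();F.append(st['contact_force']);im=snap('wrist',f'o{n}.png')
print(st['time_s'],st['eef_pos'],np.mean(F,0))
E
```

```text
21.5833 [0.51052801 0.24497955 0.19003085] [-0.01113343  0.11666314 -1.11585525]
```

The basket is down: z force is back to the rod's own weight. Lowering the hook 6 mm clear of the bar.

arm_command(targets=[[0, 0, 0.06, 0, 0, 0, -1], [0, 0, 0.12, 0, 0, 0, -1], [0, 0, 0.18, 0, 0, 0, -1], [0, 0, 0.24, 0, 0, 0, -1], [0, 0, 0.24, 0, 0, 0, -1]])

```text
time_s: 22.05
eef_pos: [0.5103, 0.2449, 0.1836]
eef_rot: [0.586, 0.81, -0.0, -0.0]
contact_force: [-0.0, 0.5, -0.3]
opening: 0.0191
```

```bash
python3 - <<'E'
from h import *
F=[]
for n in range(4):
    st=monitor.state();F.append(st['contact_force']);im=snap('wrist',f'q{n}.png')
print(st['time_s'],st['eef_pos'],np.mean(F,0))
cr=im[90:250,170:350];cv2.imwrite('pics/qb.png',cv2.resize(cr[:,:,::-1],None,fx=4,fy=4,interpolation=cv2.INTER_CUBIC))
E
```

```text
22.2 [0.5104951  0.24494478 0.18397575] [ 0.00595588  0.33070105 -0.62749164]
```

View pics/qb.png

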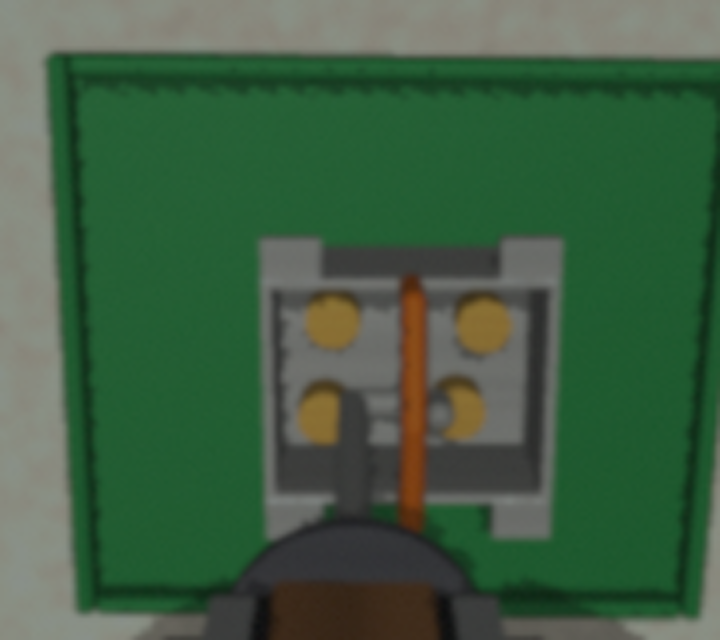

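The basket sits flat in the tray and the hook is below the bar. Backing out.

arm_command(targets=[[0, -0.06, 0, 0, 0, 0, -1], [0, -0.12, 0, 0, 0, 0, -1], [0, -0.18, 0, 0, 0, 0, -1], [0, -0.24, 0, 0, 0, 0, -1]])

```text
time_s: 22.58
eef_pos: [0.5046, 0.243, 0.184]
eef_rot: [0.586, 0.81, -0.0, -0.0]
contact_force: [0.1, 0.4, -1.9]
opening: 0.0189
```

arm_command(targets=[[0, -0.06, 0, 0, 0, 0, -1], [0, -0.12, 0, 0, 0, 0, -1], [0, -0.18, 0, 0, 0, 0, -1], [0, -0.24, 0, 0, 0, 0, -1]])

```text
time_s: 22.92
eef_pos: [0.4989, 0.2412, 0.184]
eef_rot: [0.586, 0.81, -0.0, 0.0]
contact_force: [-0.2, 0.2, -0.6]
opening: 0.0189
```

```bash
python3 - <<'E'
from h import *
def barx(f):
    im=cv2.imread(f)[:,:,::-1].copy();hsv=cv2.cvtColor(im,cv2.COLOR_RGB2HSV);m=(hsv[...,0]>4)&(hsv[...,0]<14)&(hsv[...,1]>190)&(hsv[...,2]>120);m[:60]=0;m[225:]=0;m[:,:150]=0;m[:,400:]=0
    v,u=np.nonzero(m);return np.median(u),np.median(v),len(u)
F=[]
for n in range(4):
    st=monitor.state();F.append(st['contact_force']);c=cam('wrist',st);snap('wrist',f'r{n}.png')
print(st['time_s'],st['eef_pos'],np.mean(F,0))
b=barx('pics/r3.png');print(b,atz(c,b[0],b[1],.0645)); a=barx('pics/q3.png')
s2=dict(st);s2['eef_pos']=[.5105,.24494,.18398];print(a,atz(cam('wrist',s2),a[0],a[1],.0645))
E
```

```text
23.0667 [0.49902632 0.2411888  0.18402495] [-0.10139858  0.4630807  -1.05838457]
(np.float64(288.0), np.float64(192.0), 167) [0.5204 0.251  0.0645]
(np.float64(273.0), np.float64(189.0), 154) [0.5204 0.2535 0.0645]
```

arm_command(targets=[[0, -0.08, 0, 0, 0, 0, -1], [0, -0.16, 0, 0, 0, 0, -1], [0, -0.24, 0, 0, 0, 0, -1], [0, -0.3, 0, 0, 0, 0, -1], [0, -0.3, 0, 0, 0, 0, -1], [0, -0.3, -0.1, 0, 0, 0, -1], [0, -0.3, -0.25, 0, 0, 0, -1], [0, -0.3, -0.45, 0, 0, 0, -1], [0, -0.3, -0.8, 0, 0, 0, -1], [0, -0.3, -1.4, 0, 0, 0, -1], [0, -0.3, -2.0, 0, 0, 0, -1], [0, -0.3, -2.7, 0, 0, 0, -1], [0, -0.3, -3.4, 0, 0, 0, -1], [0, -0.3, -4.1, 0, 0, 0, -1], [0, -0.3, -4.8, 0, 0, 0, -1], [0, -0.3, -5.5, 0, 0, 0, -1], [0, -0.3, -6.2, 0, 0, 0, -1], [0, -0.3, -6.7, 0, 0, 0, -1], [0, -0.3, -6.8, 0, 0, 0, -1]])

```text
time_s: 24.7
eef_pos: [0.4924, 0.239, 0.3567]
eef_rot: [0.586, 0.81, 0.001, 0.001]
contact_force: [1.7, 0.4, -1.4]
opening: 0.0189
```

```bash
python3 - <<'E'
from h import *
st=monitor.state();print(st['time_s'],st['eef_pos'],st['eef_rot'],st['contact_force'],st['opening'])
# target tcp above stand, as measured after gripping+lift: (.5399,-.2845)
yaw=2*np.arctan2(st['eef_rot'][1],st['eef_rot'][0]);x=np.array([np.cos(yaw),np.sin(yaw)]);y=np.array([x[1],-x[0]])
d=np.array([.5398,-.2844])-st['eef_pos'][:2];print(np.degrees(yaw),d@x/.025,d@y/.025, 'z',(st['eef_pos'][2]-.33)/.025, 'turn',yaw-2*np.arctan2(.76715,.64147))
E
```

```text
24.7 [0.49237679 0.23899761 0.35668115] [0.58621585 0.81015308 0.0013749  0.00103619] [ 1.74505152  0.35188251 -1.43763835] 0.018868160651800976
108.22201581845808 -20.47917956173669 -4.744854344119343 z 1.0672461693692825 turn 0.14006127875944818
```

arm_command(targets=[[-0.3, -0.07, 0, 0, 0, 0, -1], [-0.9, -0.2, 0, 0, 0, 0, -1], [-1.8, -0.4, 0, 0, 0, 0, -1], [-2.9, -0.67, 0, 0, 0, 0, -1], [-4.1, -0.95, 0, 0, 0, 0.02, -1], [-5.3, -1.23, 0, 0, 0, 0.04, -1], [-6.5, -1.5, 0, 0, 0, 0.06, -1], [-7.7, -1.78, 0, 0, 0, 0.08, -1], [-8.9, -2.06, 0, 0, 0, 0.1, -1], [-10.1, -2.34, 0, 0, 0, 0.12, -1], [-11.3, -2.62, 0, 0, 0, 0.14, -1], [-12.5, -2.9, 0, 0, 0, 0.14, -1], [-13.7, -3.17, 0, 0, 0, 0.14, -1], [-14.9, -3.45, 0, 0, 0, 0.14, -1], [-16.1, -3.73, 0, 0, 0, 0.14, -1], [-17.3, -4.0, 0, 0, 0, 0.14, -1], [-18.5, -4.29, 0, 0, 0, 0.14, -1], [-19.5, -4.52, 0, 0, 0, 0.14, -1], [-20.2, -4.68, 0, 0, 0, 0.14, -1], [-20.48, -4.74, 0, 0, 0, 0.14, -1]])

```text
time_s: 26.37
eef_pos: [0.5389, -0.2872, 0.3525]
eef_rot: [0.642, 0.766, -0.0, -0.001]
contact_force: [1.1, -0.7, -1.6]
opening: 0.0189
```

```bash
python3 - <<'E'
from h import *
for n in range(3):
    im=snap('wrist',f't{n}.png')
st=monitor.state();c=cam('wrist',st);print(st['time_s'],st['eef_pos'],st['eef_rot'],st['contact_force'])
yaw=2*np.arctan2(st['eef_rot'][1],st['eef_rot'][0]);x=np.array([np.cos(yaw),np.sin(yaw)]);y=np.array([x[1],-x[0]])
d=np.array([.5398,-.2844])-st['eef_pos'][:2];print(np.degrees(yaw),2*np.degrees(np.arctan2(.76715,.64147)),d@x/.025,d@y/.025)
cr=im[60:340,110:410];cv2.imwrite('pics/tb.png',cv2.resize(cr[:,:,::-1],None,fx=2.1,fy=2.1,interpolation=cv2.INTER_CUBIC))
snap('scene','t_s.png')
E
```

```text
26.5167 [ 0.53916016 -0.28442432  0.35340369] [ 6.41689796e-01  7.66964072e-01  3.42393752e-05 -5.63448794e-04] [ 0.65181586  0.6869111  -0.43631236]
100.16410665653144 100.19709567233637 -0.003558845323419695 0.025363805543329048
```

View pics/tb.png

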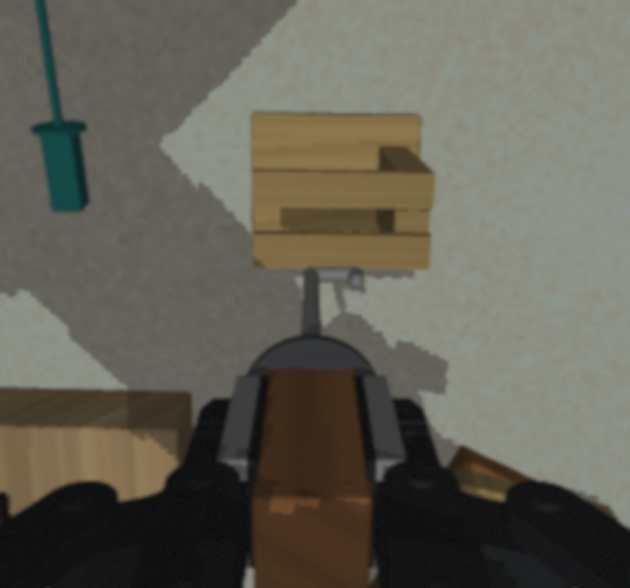

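The hook is in line with the slot and the TCP is within 1 mm of where it lifted out. Lowering in two stages.

arm_command(targets=[[0, 0.02, 0.5, 0, 0, 0, -1], [0, 0.02, 1.0, 0, 0, 0, -1], [0, 0.02, 1.6, 0, 0, 0, -1], [0, 0.02, 2.2, 0, 0, 0, -1], [0, 0.02, 2.8, 0, 0, 0, -1], [0, 0.02, 3.4, 0, 0, 0, -1], [0, 0.02, 4.0, 0, 0, 0, -1], [0, 0.02, 4.6, 0, 0, 0, -1], [0, 0.02, 5.2, 0, 0, 0, -1], [0, 0.02, 5.8, 0, 0, 0, -1], [0, 0.02, 6.4, 0, 0, 0, -1], [0, 0.02, 6.9, 0, 0, 0, -1], [0, 0.02, 7.2, 0, 0, 0, -1], [0, 0.02, 7.3, 0, 0, 0, -1], [0, 0.02, 7.3, 0, 0, 0, -1]])

```text
time_s: 27.82
eef_pos: [0.5399, -0.2837, 0.1715]
eef_rot: [0.641, 0.767, 0.0, -0.0]
contact_force: [0.8, 0.7, -1.4]
opening: 0.0191
```

```bash
python3 - <<'E'
from h import *
F=[]
for n in range(4):
    st=monitor.state();F.append(st['contact_force']);snap('wrist',f'u{n}.png')
print(st['time_s'],st['eef_pos'],st['eef_rot'],np.mean(F,0),st['moment'])
E
```

```text
27.9667 [ 0.54031281 -0.28440214  0.17236396] [6.41372027e-01 7.67229784e-01 6.52621114e-05 6.14108488e-04] [-0.06193662  0.28322565 -1.19251481] [0.02245405 0.0306708  0.00816224]
```

arm_command(targets=[[0, 0, 0.1, 0, 0, 0, -1], [0, 0, 0.2, 0, 0, 0, -1], [0, 0, 0.3, 0, 0, 0, -1], [0, 0, 0.38, 0, 0, 0, -1], [0, 0, 0.44, 0, 0, 0, -1], [0, 0, 0.5, 0, 0, 0, -1], [0, 0, 0.54, 0, 0, 0, -1], [0, 0, 0.54, 0, 0, 0, -1]])

```text
time_s: 28.68
eef_pos: [0.54, -0.2844, 0.1592]
eef_rot: [0.641, 0.767, -0.0, 0.001]
contact_force: [-5.5, 3.9, 15.8]
opening: 0.0192
```

```bash
python3 - <<'E'
from h import *
F=[]
for n in range(4):
    st=monitor.state();F.append(st['contact_force']);im=snap('wrist',f'v{n}.png')
print(st['time_s'],st['eef_pos'],np.mean(F,0),st['moment'])
E
```

```text
28.8333 [ 0.53995477 -0.28440489  0.15923274] [-5.1987753   3.91299434 15.74340121] [ 0.65061257  1.1485552  -0.05749388]
```

The guard has seated on the prongs at the original height (0.1592). I'll relieve the press, open and rise.

arm_command(targets=[[0, 0, -0.03, 0, 0, 0, -1], [0, 0, -0.05, 0, 0, 0, -1], [0, 0, -0.05, 0, 0, 0, -1]])

```text
time_s: 29.13
eef_pos: [0.54, -0.2845, 0.1593]
eef_rot: [0.641, 0.767, 0.0, 0.0]
contact_force: [-1.2, -0.4, 4.4]
opening: 0.0189
```

```bash
python3 - <<'E'
from h import *
st=monitor.state();print(st['time_s'],st['eef_pos'],st['contact_force'],st['moment'])
E
```

```text
29.1333 [ 0.5400464  -0.28447915  0.15925457] [-1.1979023  -0.35692848  4.41361639] [ 0.13107906  0.19368178 -0.02036154]
```

arm_command(targets=[[0, 0, 0, 0, 0, 0, -0.4], [0, 0, 0, 0, 0, 0, -0.3], [0, 0, 0, 0, 0, 0, -0.1], [0, 0, 0, 0, 0, 0, 0.2], [0, 0, 0, 0, 0, 0, 0.6], [0, 0, 0, 0, 0, 0, 1], [0, 0, 0, 0, 0, 0, 1], [0, 0, 0, 0, 0, 0, 1], [0, 0, 0, 0, 0, 0, 1], [0, 0, -0.3, 0, 0, 0, 1], [0, 0, -0.8, 0, 0, 0, 1], [0, 0, -1.6, 0, 0, 0, 1], [0, 0, -2.6, 0, 0, 0, 1], [0, 0, -3.6, 0, 0, 0, 1], [0, 0, -4.6, 0, 0, 0, 1], [0, 0, -5.2, 0, 0, 0, 1], [0, 0, -5.2, 0, 0, 0, 1], [0, 0, -5.2, 0, 0, 0, 1]])

```text
time_s: 30.63
eef_pos: [0.5402, -0.2846, 0.29]
eef_rot: [0.641, 0.767, 0.0, 0.001]
contact_force: [0.1, -0.7, -1.1]
opening: 0.0853
```

```bash
python3 - <<'E'
from h import *
st=monitor.state();print(st['time_s'],st['eef_pos'],st['contact_force'],st['opening'])
w=snap('wrist','z_w.png');s=snap('scene','z_s.png');d=snap('side','z_d.png')
R2=lambda im,w,h:cv2.resize(im[:,:,::-1],(w,h),interpolation=cv2.INTER_CUBIC)
cv2.imwrite('pics/zb.png',np.vstack([np.hstack([R2(w,400,300),R2(s,400,300)]),np.hstack([R2(d[80:320,130:450],400,300),R2(s[130:260,270:410],400,300)])]))
E
```

```text
30.6333 [ 0.54023654 -0.28459634  0.28996531] [ 0.07169303 -0.68119283 -1.0686975 ] 0.08530696444068701
```

The picture allowance is used up, so I'll check the rest numerically: rod against the starting image, and the basket bar in the tray.

```bash
python3 - <<'E'
from h import *
def tmpl(a,b,x,y,w,h,m=12):
    A=cv2.imread(a);B=cv2.imread(b);r=cv2.matchTemplate(B[y-m:y+h+m,x-m:x+w+m],A[y:y+h,x:x+w],cv2.TM_CCOEFF_NORMED)
    _,v,_,l=cv2.minMaxLoc(r);return round(v,3),(l[0]-m,l[1]-m)
# handle+stand, wrist (start tcp .53796,-.28457,.2887 vs now .54024,-.2846,.290)
print('wrist handle+guard',tmpl('pics/w1.png','pics/z_w.png',235,160,55,60),'stand post',tmpl('pics/w1.png','pics/z_w.png',295,115,40,45))
print('side rod shaft/hook',tmpl('pics/side0.png','pics/z_d.png',280,110,40,45),'tank',tmpl('pics/side0.png','pics/z_d.png',232,155,80,65),'ink',tmpl('pics/side0.png','pics/z_d.png',140,215,40,48),'gouge',tmpl('pics/side0.png','pics/z_d.png',295,210,55,52),'block',tmpl('pics/side0.png','pics/z_d.png',172,140,56,48))
for n,f in(('side','z_d'),('scene','z_s')):
    im=cv2.imread(f'pics/{f}.png');hsv=cv2.cvtColor(im,cv2.COLOR_BGR2HSV);c=cam(n)
    u0,v0=proj(c,[.52,.248,.06]).astype(int);m=((hsv[...,0]>4)&(hsv[...,0]<14)&(hsv[...,1]>180))[v0-25:v0+25,u0-25:u0+25]
    v,u=np.nonzero(m);print(n,'bar expected px',u0,v0,'n',len(u),'at',atz(c,u.mean()+u0-25,v.mean()+v0-25,.0605))
E
```

```text
wrist handle+guard (0.989, (-2, -1)) stand post (0.996, (-3, -1))
side rod shaft/hook (0.717, (0, 0)) tank (0.979, (0, 0)) ink (0.998, (0, 0)) gouge (0.802, (0, 0)) block (0.997, (0, 0))
side bar expected px 242 285 n 18 at [0.5195 0.2556 0.0605]
scene bar expected px 353 163 n 10 at [0.5219 0.245  0.0605]
```

```bash
python3 -c "
from plant import manip,monitor
print(manip.sign_off(),monitor.state()['time_s'])"
```

```text
the job is handed in; nothing more can be done
the job is handed in; nothing more can be done
```

The basket is standing in the far green drip tray, the rod is hanging back in its stand, and the job was handed in at about 31 s.

**What I did:**
- I took the rod from its stand and caught the orange bar with the hook.
- I drew the basket about 37 mm, until the pull rose from about 0.8 N to 2.2 N. The picture showed the lug just meeting the red stop.
- I lifted the basket straight out and set it down in the tray farthest from the base, then unhooked and re-hung the rod.

**Forces:** Every reading on the basket, tank and tray stayed at about 3 N or less. Seating the guard on the stand peaked at about 16 N. I eased that to 4 N before opening the fingers.

**Last checks:**
- **Basket:** it sat flat in the tray when last viewed. Afterwards both cameras placed the bar at about (0.52, 0.25), and the tray centre is (0.520, 0.246). The two cameras differ by about 10 mm in y, much like their early 11 mm difference on the tray's own position.
- **Rod:** the handle and stand match the starting wrist picture to within 1 px of each other. The guard seated at the original height.
- **Ink jar and block:** both show zero shift in the side view, with strong image matches (above 0.99).
- **Gouge and rod shaft:** both also show zero shift in the side view, but with weaker matches (0.80 and 0.72). I put that down to the arm's shadow and did not confirm it.
- **Final view:** the last overall picture could not be shown because the viewing limit was reached, so the end state was checked only by these numbers.

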